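# Hold the rocker arm over the tube mixer

## Task

Switch the tube mixer off by turning its speed knob fully anticlockwise to the stop. Then pick up the rocker arm by its balance point (the yellow band) and hold it level about 5 cm above the mixer's fork, with the band centred over the fork, the bar in line with the slot and the steel counterweight on the side of the black buffer pad. Finish while still holding it there, so that a colleague can guide it in, and leave everything else where it stands.

Things in the scene. Friction and masses are not known exactly. Their poses are not given: they have to be found in the camera images.
- mixer: Benchtop tube mixer, fixed to the bench: white housing 240 (x) x 220 (y) x 60 mm tall. Origin: centre of its underside, z up. On its top: the speed knob at x -75 mm, y 0; an aluminium slotted fork at x +50 mm, y 0; a black rubber buffer pad at x +50, y +70 mm. A blue panel is on its -x face, towards the robot.
- fork_top (a point): Middle of the slot at the upper edge of the fork, 110 mm above the bench (50 mm above the housing). The fork is two upright plates 10 mm thick, 36 mm long along the mixer's y, 24 mm apart in the mixer's x: its slot runs along the mixer's y. Axes are the mixer's.
- buffer_pad (a point): Centre of the top of the black rubber buffer pad (50 x 40 mm) on the mixer, 70 mm from the fork towards the mixer's +y, 66 mm above the bench.
- speed_knob (a joint): Angle of the mixer's speed knob about its upright axis: 0 is off, the anticlockwise end stop (seen from above); it grows clockwise, up to 4.0 rad. At 0 its bar lies along the mixer's x with the white pointer line towards the mixer's -x, at a red dot on the housing; at angle a the bar is turned clockwise by a from that. Turns easily (about 0.03 N m) and stays where it is left.
- speed_knob_grip (a point): Point on the knob's axis at grip height, 97 mm above the bench, 75 mm from the mixer's centre. The knob is a black disc of 44 mm diameter (tops out 74 mm above the bench) carrying an upright bar grip 42 mm long, 14 mm thick, from 72 to 104 mm above the bench. Turns with the knob: its x runs along the bar, away from the pointer.
- rocker: Loose rocker arm of the mixer, lying on the bench, 0.53 to 0.82 kg: aluminium bar 240 mm long (along its x), 18 mm wide, between 22 and 42 mm above its underside; at the +x end a dark steel counterweight 32 x 44 x 42 mm (x from 88 to 120 mm); at the -x end a blue plastic tube tray 44 x 76 mm (x from -150 to -106 mm) on a foot. Origin: on the plane of its underside below the bar's middle, z up.
- balance (a point): Balance point of the rocker arm (its centre of mass along the bar), mid-thickness of the bar, 32 mm above its underside, 50 mm from the bar's middle towards the counterweight; a narrow yellow band round the bar marks it. Axes are the rocker's (x along the bar towards the counterweight).
- counterweight (a point): Centre of the rocker's counterweight, 54 mm from the balance point along the rocker's +x.
- purple_rack: Bystander: white rack of 18 purple-capped blood tubes, 72 x 138 mm, 100 mm tall. Origin: centre of its underside.
- orange_rack: Bystander: white rack of 8 orange-capped tubes, 50 x 94 mm, 100 mm tall. Origin: centre of its underside.
- amber_bottle: Bystander: amber reagent bottle with black cap, 56 mm across, 120 mm tall. Origin: centre of its underside.
- sample_jar: Bystander: clear jar with red lid, 70 mm across, 80 mm tall. Origin: centre of its underside.
- cuvette_block: Bystander: white ribbed cuvette block, 50 x 120 x 50 mm. Origin: centre of its underside.
- marker: Bystander: black marker pen lying down, 130 mm long, 11 mm thick. Origin: centre of its underside.

How it is judged:
On the way, in this order (a step that is already met when the one before it is completed fails the run):
1. the speed knob is at its anticlockwise stop, the rocker arm still on the bench (value of joint speed_knob below 0.08 rad and height (world z) of balance below 0.045 m), for 0.2 s.
2. the rocker arm is lifted level off the bench by its balance point (height (world z) of balance above 0.07 m and angle between rocker's own z axis and vertical below 0.1 rad and x of the grasp point in the frame of rocker between 0.028 and 0.072 m and contact force between the fingers and rocker above 2 N), for 0.2 s.
At the end, for the whole second after the job is handed in: Knob within 0.08 rad of off; rocker gripped within 22 mm of its balance point, level within 0.10 rad, still, clear of the mixer; balance point within 20 mm sideways of the fork's middle, 35 to 110 mm above its top; bar within 0.14 rad of the slot; counterweight on the pad's side (value of joint speed_knob below 0.08 rad and angle between rocker's own z axis and vertical below 0.1 rad and x of the grasp point in the frame of rocker between 0.028 and 0.072 m and contact force between the fingers and rocker above 2 N and z of balance in the frame of fork_top between 0.035 and 0.11 m and horizontal distance between balance and fork_top below 0.02 m and angle between the x axis of rocker and the y axis of mixer, either way round below 0.14 rad and y of counterweight in the frame of fork_top above 0.03 m and linear speed of rocker below 0.03 m/s and angular speed of rocker below 0.15 rad/s and contact force between rocker and mixer below 0.1 N); the arm keeps its last pose, push and grip.
It fails at once if a bystander moved by more than 30 mm (distance of any of purple_rack, orange_rack, amber_bottle, sample_jar, cuvette_block, marker from where it was at the start of the episode above 0.03 m).
It also fails if it takes over 72 s, if anything falls off the work surface, if the arm or the gripper's body presses on something with over 40 N, if the wrist force passes 120 N, or if a joint passes its speed limit or range.

## Robot

A 6-joint arm with a two-finger parallel gripper is mounted at the origin on the work surface. World frame = base frame: x ahead of the robot, y to its left, z up, the work surface at z = 0. Lengths are in m, angles in rad, forces in N, time in s.
With the tool pointing down it reaches from about 0.25 to 0.725 m from the base axis. Payload 4 kg.
Tool frame: the origin (TCP) lies on the centre line of the jaws, within the pads' length; the fingertips stand 17 mm ahead of it and the grasp point (between the pads) lies 2 mm behind it; z points along the fingers, x is the direction in which the jaws open and shut, and the axes are right-handed (so a half turn about z gives the same grasp; the last joint's range is limited). The gripper opens to 85 mm and grips with 20 to 120 N. Pads are 22 mm wide; open, the fingers measure 114 mm over their backs; the gripper's body (76 mm by 85 mm) begins 54 mm behind the grasp point. The pads swing forward as they close: fully open they stand 13 mm farther back than shut.
Start: joints at [1.303, 0.241, 0.005, 1.335, 0, 1.571], TCP at [0.132, 0.482, 0.248] pointing down, gripper open.
Joint ranges: [-2.72, 2.72], [-1.05, 1.87], [-1.09, 1.28], [-1.99, 2.15], [-1.42, 1.44], [-3.14, 3.14]. Speed limits (rad/s): [2.79, 2.79, 3.14, 3.14, 3.14, 3.14].

## Interface

Orientations are given as a unit quaternion [x, y, z, w].
In Python, from workcell import bot gives the robot as it stands.
- The arm moves only by the tool jog_arm, never from a script. Its arguments are lists of equal length, an entry for each row: "jaw": the closure, from 0 (fully open) to 1 (shut); "linear": the shift along the tool's x, y, z in m, a list of three; "delta_rot": the turn, a rotation vector about the tool's x, y, z in degrees, a list of three. A call has exactly 8 rows; each row is the pose to reach, as a shift and turn from the pose commanded when the call began, along the tool's axes at that moment; what a row does not reach only later rows make up. A row lasts 1/12 s, in which the tool goes at most 41.7 mm and 7.16 degrees, less where a joint would pass 70% of its speed; a pose out of reach is approached as far as the arm can. A call with a gripper value outside its range is refused whole. The fingers move at their own pace and stop on an object; the grip force is fixed at half the most. Time passes only in rows, so rows that repeat a pose let the fingers close, or fill a call up. It gives the time, the measured TCP pose, the force and the opening at its end, in the units of the state.
- bot.get_obs(): the state, without advancing time (a new reading comes with each control period).
- bot.camera(name): name is "scene" or "top" or "wrist"; returns (picture, depth): 384x512x3 uint8, red, green, blue; 384x512 float32, m along the optical axis (not along the pixel's ray), 0 where there is no reading.
- bot.calibration(name): a dict with "fovy" (degrees; the focal length in pixels is half the picture's height over the tangent of half this angle, whatever the lens; pixels are square), "cx", "cy" (the principal point, pixels), "origin" and "orientation" of the camera in the world. Camera axes: x right, y down, z forward; pixel columns grow to the right and rows downward; lengths in m; the calibration is good to about 2 mm. A picture is of the moment at which its call begins: read the wrist's pose just before it. calibration takes no time and is no camera call; for the wrist camera it gives the pose at the moment of the call.
- bot.job_done(): hands the job in, once; it reports no verdict.
The state is a dict: "clock": time; "joint_pos": joint angles; "joint_vel": joint speeds; "tau": joint torques, N m; "eef_pos": TCP position; "tool_rot": TCP orientation; "ft_force": force on the tool from outside, world axes, zero at the start; "ft_torque": the same for the moment, N m; "grip_width": finger opening in m.
Only numpy, scipy, OpenCV 4.12 (cv2) and the standard library are available. Lean on these libraries where they do the work, as an engineer would, in place of code of your own. Each camera call takes 0.05 s, during which the arm holds its last target.

## Working session

There is one attempt and no reset: what is moved stays moved. The work goes in short steps, Python scripts to look and compute and a tool call to move; the robot and the scene stay as the last step left them, time stands still between calls to the robot, and variables do not carry over. Pictures are saved under pics/ and viewed, and the job is handed in when it is done.

Besides the shell and the picture viewer there is one more tool, called after "Call:" as name(argument=value, ...), one argument or row to a line, values as JSON. jog_arm: Moves the arm, as the interface text tells. Its arguments: {"type":"object","properties":{"jaw":{"type":"array","items":{"type":"number"}},"linear":{"type":"array","items":{"type":"array","items":{"type":"number"}}},"delta_rot":{"type":"array","items":{"type":"array","items":{"type":"number"}}}},"required":["jaw","linear","delta_rot"]}

```bash
mkdir -p pics; ls
python3 - <<'E'
from workcell import bot
import cv2
print(bot.get_obs())
for n in ["scene","top"]:
    im,d=bot.camera(n); cv2.imwrite(f"pics/{n}0.png",im[:,:,::-1]); 
    import numpy as np; np.savez(f"pics/{n}0.npz",im=im,d=d); print(n,bot.calibration(n))
print(bot.calibration("wrist"))
E
```

```text
pics
{'clock': 0.0, 'joint_pos': array([ 1.30296775e+00,  2.41400173e-01,  3.72167290e-03,  1.33520602e+00,
       -2.06042844e-05,  1.57082693e+00]), 'joint_vel': array([ 0.0009759 , -0.00166152, -0.00027409, -0.00055515,  0.00038321,
        0.00075533]), 'tau': array([ 4.29157208e-04, -3.72323370e+01,  2.52406508e+01,  1.70413591e-02,
       -5.37267272e-05, -9.14544493e-07]), 'eef_pos': array([0.13216581, 0.48159325, 0.24741835]), 'tool_rot': array([ 7.95193739e-01,  6.06354539e-01, -8.23992129e-04,  6.41309675e-04]), 'ft_force': array([ 0.83385903, -0.23242812,  0.46621301]), 'ft_torque': array([-0.02151538,  0.03680966, -0.0129803 ]), 'grip_width': 0.0851767216169987}
scene {'fovy': 55.545982913944556, 'cx': 258.0700133690012, 'cy': 188.60339331107755, 'origin': array([1.32907029, 0.50437057, 0.98841884]), 'orientation': array([ 0.42474819,  0.82050023, -0.34022916, -0.17496421])}
top {'fovy': 56.40361222186931, 'cx': 253.85649216961514, 'cy': 189.71408286635457, 'origin': array([ 0.44582318, -0.00563619,  1.30680728]), 'orientation': array([-0.70341191,  0.70749832, -0.04818236,  0.04833497])}
{'fovy': 65.90130323124892, 'cx': 254.95708674421678, 'cy': 190.29011297832363, 'origin': array([0.06635864, 0.50003557, 0.37310918]), 'orientation': array([0.78772738, 0.60074499, 0.08179757, 0.10908803])}
```

View pics/scene0.png

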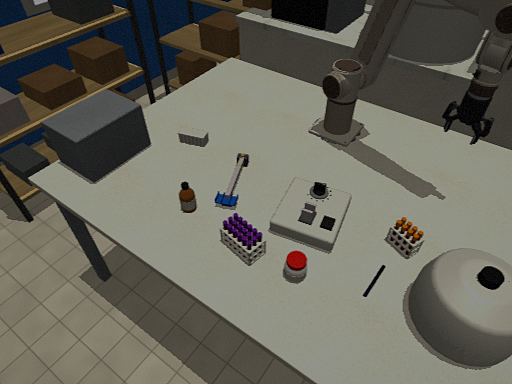

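View pics/top0.png

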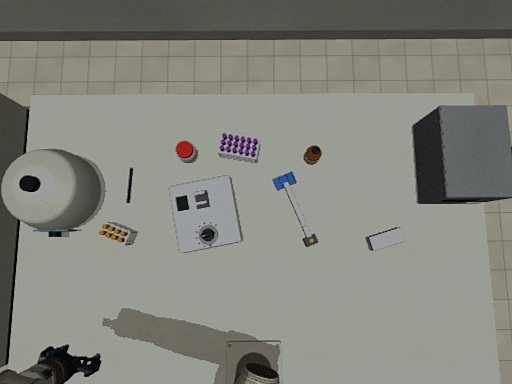

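The top view shows the mixer around (205,214) with the knob at (208,234), the fork at (202,198) and the pad at (182,203). The rocker runs from its tray at (285,181) to the counterweight at (310,240). Next I'll zoom in and measure.

```bash
cat > h.py <<'E'
import numpy as np, cv2
from scipy.spatial.transform import Rotation as R
def load(n,k=0):
    z=np.load(f"pics/{n}{k}.npz"); return z['im'],z['d']
def foc(c): return 192/np.tan(np.radians(c['fovy'])/2)
def ray(c,uv,z):
    uv=np.atleast_2d(uv).astype(float); f=foc(c)
    d=np.c_[(uv[:,0]-c['cx'])/f,(uv[:,1]-c['cy'])/f,np.ones(len(uv))]
    d=R.from_quat(c['orientation']).apply(d); o=np.array(c['origin'])
    return o+d*((z-o[2])/d[:,2])[:,None]
def proj(c,p):
    q=R.from_quat(c['orientation']).inv().apply(np.atleast_2d(p)-c['origin']); f=foc(c)
    return np.c_[q[:,0]/q[:,2]*f+c['cx'],q[:,1]/q[:,2]*f+c['cy']]
def pts(c,d,step=1):
    v,u=np.mgrid[0:384:1,0:512:1]; f=foc(c)
    q=np.stack([(u-c['cx'])/f*d,(v-c['cy'])/f*d,d],-1)
    return R.from_quat(c['orientation']).apply(q.reshape(-1,3)).reshape(384,512,3)+c['origin']
E
python3 - <<'E'
from h import *
from workcell import bot
im,d=load('top'); c=bot.calibration('top')
P=pts(c,d); z=P[:,:,2]
print('bench z',np.median(z[260:300,250:400]))
sub=(slice(165,260),slice(160,250))
m=((z>0.052)&(z<0.066)).astype(np.uint8); mm=np.zeros_like(m); mm[165:262,160:250]=m[165:262,160:250]
n,l,s,_=cv2.connectedComponentsWithStats(mm); k=1+np.argmax(s[1:,4]); 
cn=max(cv2.findContours((l==k).astype(np.uint8),cv2.RETR_EXTERNAL,cv2.CHAIN_APPROX_NONE)[0],key=cv2.contourArea)
w=ray(c,cn.reshape(-1,2),0.06)[:,:2]; r=cv2.minAreaRect(w.astype(np.float32)); print('mixer rect',r)
# rocker
mm=np.zeros_like(m); mm[165:255,265:330]=((z>0.012)&(z<0.06))[165:255,265:330]
ys,xs=np.nonzero(mm); print('rocker px',len(xs),xs.min(),xs.max(),ys.min(),ys.max())
hsv=cv2.cvtColor(im,cv2.COLOR_RGB2HSV)
yel=cv2.inRange(hsv,(15,80,80),(35,255,255)); yel2=yel*0; yel2[165:255,265:330]=yel[165:255,265:330]
print('yellow',np.argwhere(yel2)[:30].tolist())
blue=cv2.inRange(hsv,(100,90,40),(130,255,255)); b2=blue*0; b2[165:255,265:330]=blue[165:255,265:330]
cb=max(cv2.findContours(b2,cv2.RETR_EXTERNAL,cv2.CHAIN_APPROX_NONE)[0],key=cv2.contourArea)
print('blue',cv2.minAreaRect(cb), ray(c,cv2.minAreaRect(cb)[0],0.04))
for nm,(x0,x1,y0,y1) in dict(a=(165,250,170,260),b=(265,330,165,255)).items():
    cv2.imwrite(f'pics/top_{nm}.png',cv2.resize(im[y0:y1,x0:x1,::-1],None,fx=6,fy=6,interpolation=cv2.INTER_CUBIC))
im,d=load('scene')
cv2.imwrite('pics/sc_a.png',cv2.resize(im[150:260,180:360,::-1],None,fx=4.4,fy=4.4,interpolation=cv2.INTER_CUBIC))
E
```

```text
bench z -0.0005736323012685007
mixer rect ((0.5360969305038452, 0.167882040143013), (0.23839420080184937, 0.21817345917224884), 10.688069343566895)
rocker px 690 272 317 171 246
yellow [[225, 304], [225, 305], [225, 306], [226, 302], [226, 303], [226, 304], [226, 305], [226, 306], [227, 302], [227, 303], [238, 311], [238, 312], [239, 309], [239, 310], [239, 311], [239, 312], [239, 313], [240, 309], [240, 310], [240, 311], [240, 312], [240, 313], [241, 309], [241, 310], [241, 311], [241, 312], [241, 313], [242, 310], [242, 311], [242, 312]]
blue ((284.1479187011719, 180.35501098632812), (12.0, 20.76923370361328), 67.38013458251953) [[ 0.65318102 -0.11462316  0.04      ]]
```

View pics/top_a.png

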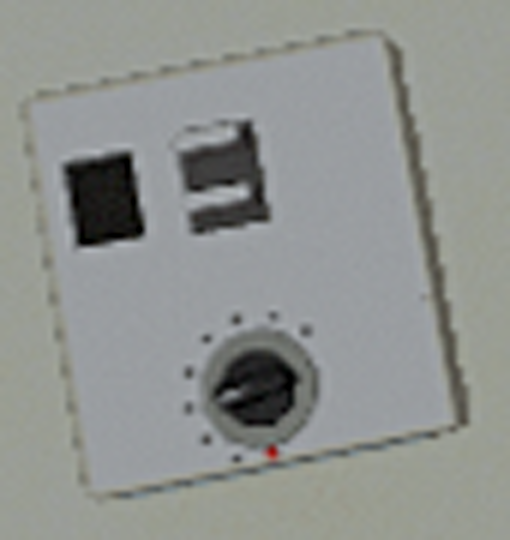

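View pics/top_b.png

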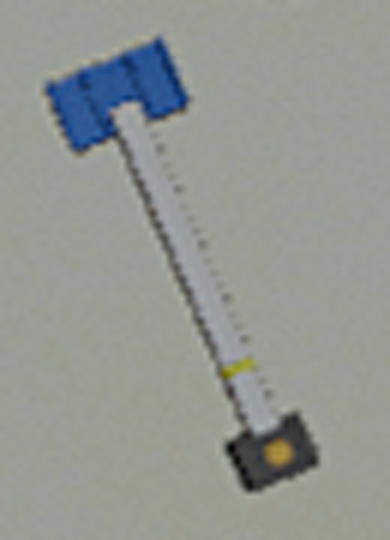

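View pics/sc_a.png

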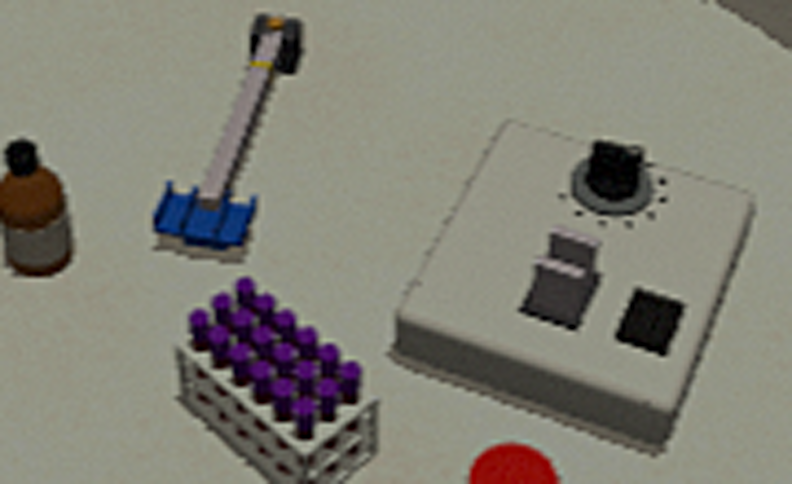

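The pointer sits towards the mixer's +y, so the knob reads roughly 1.5 rad, and the rocker's counterweight end points towards the robot. Next come the numeric positions.

Run:
```python
from h import *
from workcell import bot
im,d=load('top'); c=bot.calibration('top'); P=pts(c,d)
hsv=cv2.cvtColor(im,cv2.COLOR_RGB2HSV)
z=P[:,:,2]
def sel(m,box):
    x0,x1,y0,y1=box; k=np.zeros(z.shape,bool); k[y0:y1,x0:x1]=m[y0:y1,x0:x1]; return k
k=sel((z>0.09)&(z<0.115),(190,225,220,250)); q=P[k]; w=q[:,:2]
mu=w.mean(0);e,v=np.linalg.eigh(np.cov(w.T)); print('knob bar',len(w),q.mean(0),np.sqrt(e*12),np.degrees(np.arctan2(v[1,1],v[0,1])),cv2.minAreaRect(w.astype(np.float32)))
k=sel((z>0.10)&(z<0.12),(185,222,180,215)); q=P[k]; print('fork',len(q),q.mean(0),cv2.minAreaRect(q[:,:2].astype(np.float32)))
red=sel(cv2.inRange(hsv,(0,120,80),(10,255,255))>0,(195,230,235,255))|sel(cv2.inRange(hsv,(170,120,80),(180,255,255))>0,(195,230,235,255))
uv=np.argwhere(red)[:,::-1]; print('red',uv.mean(0),ray(c,uv.mean(0),0.06))
pad=sel((hsv[:,:,2]<45)&(z>0.06)&(z<.075),(170,193,190,215)); print('pad',P[pad].mean(0),pad.sum())
for yaw in (10.7,10):
  a=np.radians(yaw); ctr=np.array([.5361,.1679]); Rm=np.array([[np.cos(a),-np.sin(a)],[np.sin(a),np.cos(a)]])
  print(yaw,'knob',ctr+Rm@[-.075,0],'fork',ctr+Rm@[.05,0],'pad',ctr+Rm@[.05,.07])
# rocker
k=sel((z>0.012)&(z<0.06),(268,325,168,250)); 
val=(hsv[:,:,1]<70)&(hsv[:,:,2]>110)
b=k&val&(z>0.03)&(z<0.055); b=b&(np.mgrid[0:384,0:512][0]<232)&(np.mgrid[0:384,0:512][0]>192)
uv=np.argwhere(b)[:,::-1]; W=ray(c,uv,0.042)[:,:2]; vx,vy,x0,y0=cv2.fitLine(W.astype(np.float32),cv2.DIST_HUBER,0,.001,.001).ravel(); print('bar',len(uv),np.degrees(np.arctan2(vy,vx)),x0,y0,'z',np.median(P[b][:,2]))
Y=sel(cv2.inRange(hsv,(15,80,80),(35,255,255))>0,(295,312,220,232)); uv=np.argwhere(Y)[:,::-1]; print('band',ray(c,uv.mean(0),0.042),P[Y].mean(0))
s=k&(hsv[:,:,2]<100)&(hsv[:,:,1]<90)&(np.mgrid[0:384,0:512][0]>230); print('cw',cv2.minAreaRect(ray(c,np.argwhere(s)[:,::-1],.04)[:,:2].astype(np.float32)))
B=sel(cv2.inRange(hsv,(100,90,40),(130,255,255))>0,(265,330,165,200)); print('tray',cv2.minAreaRect(ray(c,np.argwhere(B)[:,::-1],.04)[:,:2].astype(np.float32)))
# bystanders near
for n,bx in dict(purple=(215,265,130,165),bottle=(300,325,143,167),cuv=(362,408,225,252),orange=(95,140,218,247),jar=(172,200,138,165)).items():
    q=P[sel((z>0.03)&(z<.15),bx)]; print(n,q[:,:2].min(0),q[:,:2].max(0))
```

```text
knob bar 55 [0.46299495 0.15354356 0.10211183] [0.01425942 0.04171968] 108.53256801767091 ((0.46305355429649353, 0.15416185557842255), (0.01368970051407814, 0.04129662737250328), 19.644031524658203)
fork 72 [0.58558908 0.17726439 0.109374  ] ((0.5857613682746887, 0.1779003143310547), (0.04427213594317436, 0.035527221858501434), 10.788549423217773)
red [210.  244.5] [[0.42770121 0.14621969 0.06      ]]
pad [0.57119252 0.24433187 0.06589404] 136
10.7 knob [0.46240404 0.153975  ] fork [0.58523064 0.17718333] pad [0.57223398 0.24596623]
10 knob [0.46223942 0.15487639] fork [0.58534039 0.17658241] pad [0.57318502 0.24551895]
bar 192 22.754799 0.5408692 -0.16158941 z 0.04146881636993627
band [[ 0.49020926 -0.18145467  0.042     ]] [ 0.49024008 -0.18157483  0.04112609]
cw ((0.44547224044799805, -0.19983115792274475), (0.041642796248197556, 0.045764535665512085), 20.737306594848633)
tray ((0.6532352566719055, -0.11467412859201431), (0.04333796724677086, 0.07475253939628601), 22.502492904663086)
purple [ 0.72675644 -0.02186634] [0.82175851 0.12342271]
bottle [ 0.719324   -0.24005384] [ 0.77376149 -0.18785924]
cuv [ 0.40503698 -0.53315859] [ 0.48445135 -0.40385763]
orange [0.43068518 0.42162554] [0.51013466 0.51850834]
jar [0.72719009 0.20620757] [0.79008566 0.27059468]
```

```bash
cat > go.py <<'E'
import sys
from h import *
from workcell import bot
def delta(x,y,z,al):
    o=bot.get_obs(); r=R.from_quat(o['tool_rot']); a=np.radians(al)
    X=np.array([np.cos(a),np.sin(a),0]);Z=np.array([0,0,-1.]);Y=np.cross(Z,X)
    T=R.from_matrix(np.c_[X,Y,Z]); 
    x0=r.as_matrix()[:,0]
    print('t',round(o['clock'],2),'pos',o['eef_pos'].round(4),'al',round(np.degrees(np.arctan2(x0[1],x0[0])),2),'F',o['ft_force'].round(1),'w',round(o['grip_width'],4))
    print('lin',(r.inv().apply(np.array([x,y,z])-o['eef_pos'])).round(4),'rot',np.degrees((r.inv()*T).as_rotvec()).round(2),'q',o['joint_pos'].round(2))
if __name__=='__main__': delta(*map(float,sys.argv[1:5]))
E
python3 go.py .4627 .1543 .21 19.2
```

```text
t 0.1 pos [0.1322 0.4817 0.2475] al 74.65 F [-0.   0.6 -0.4] w 0.0853
lin [-0.2282  0.4054  0.0379] rot [5.000e-02 1.000e-01 5.545e+01] q [ 1.3   0.24  0.    1.34 -0.    1.57]
```

Call:
jog_arm(
  jaw=[0,0,0,0,0,0,0,0],
  linear=[
    [-0.016,0.029,0.003],
    [-0.033,0.058,0.005],
    [-0.049,0.087,0.008],
    [-0.065,0.116,0.011],
    [-0.081,0.145,0.013],
    [-0.098,0.174,0.016],
    [-0.114,0.203,0.019],
    [-0.13,0.232,0.022],
  ],
  delta_rot=[
    [0,0,4],
    [0,0,8],
    [0,0,12],
    [0,0,16],
    [0,0,20],
    [0,0,24],
    [0,0,28],
    [0,0,32],
  ],
)

```text
clock: 0.77
eef_pos: [0.3223, 0.2939, 0.2259]
tool_rot: [0.932, 0.362, -0.0, 0.0]
ft_force: [-0.2, 0.2, 0.9]
grip_width: 0.0855
```

```bash
python3 go.py .4627 .1543 .21 19.2
```

```text
t 0.77 pos [0.3223 0.2939 0.2259] al 42.47 F [-0.2  0.2  0.9] w 0.0855
lin [0.0093 0.1978 0.0159] rot [1.000e-02 3.000e-02 2.327e+01] q [ 0.74  0.13 -0.19  1.25  0.    1.57]
```

Call:
jog_arm(
  jaw=[0,0,0,0,0,0,0,0],
  linear=[
    [0.002,0.033,0.003],
    [0.003,0.066,0.006],
    [0.005,0.099,0.009],
    [0.007,0.132,0.012],
    [0.008,0.165,0.015],
    [0.009,0.198,0.016],
    [0.009,0.198,0.016],
    [0.009,0.198,0.016],
  ],
  delta_rot=[
    [0,0,4],
    [0,0,8],
    [0,0,12],
    [0,0,16],
    [0,0,20],
    [0,0,23.3],
    [0,0,23.3],
    [0,0,23.3],
  ],
)

```text
clock: 1.43
eef_pos: [0.4629, 0.1545, 0.2096]
tool_rot: [0.986, 0.167, -0.001, -0.0]
ft_force: [-0.1, 0.2, 0.1]
grip_width: 0.0855
```

```bash
python3 go.py .4627 .1543 .096 19.2
python3 - <<'E'
from h import *
from workcell import bot
c=bot.calibration('wrist'); im,d=bot.camera('wrist'); cv2.imwrite('pics/w1.png',im[:,:,::-1])
P=pts(c,d); z=P[:,:,2]
k=(z>0.092)&(z<0.11)&(np.hypot(P[:,:,0]-.4627,P[:,:,1]-.1543)<.03)
q=P[k]; print(len(q),q.mean(0),np.median(q[:,2]),cv2.minAreaRect(q[:,:2].astype(np.float32)))
E
```

```text
t 1.43 pos [0.4629 0.1545 0.2096] al 19.18 F [-0.1  0.2  0.1] w 0.0855
lin [-1.000e-04  2.000e-04  1.136e-01] rot [-0.02  0.09 -0.02] q [ 0.32  0.24 -0.1   1.23  0.    1.56]
850 [0.46142619 0.15595276 0.1033248 ] 0.10368515836800135 ((0.46182698011398315, 0.15462805330753326), (0.013444911688566208, 0.041238460689783096), 19.255321502685547)
```

View pics/w1.png

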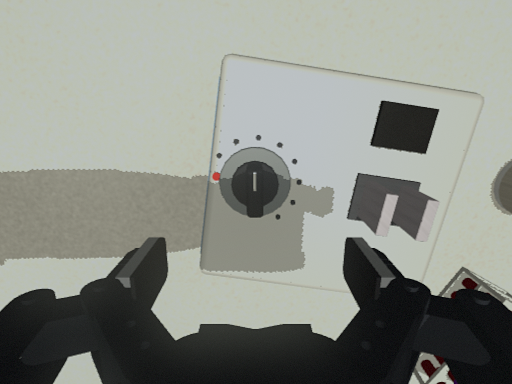

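The wrist view shows the knob bar at (255,190), lined up between the jaws, with its pointer towards +y and the red dot at (216,176). So it reads about 82° from off. I'll descend and grip.

Call:
jog_arm(
  jaw=[0,0,0,0,0,0.6,1,1],
  linear=[
    [-0.001,0,0.03],
    [-0.001,0,0.06],
    [-0.001,0,0.09],
    [-0.001,0,0.114],
    [-0.001,0,0.114],
    [-0.001,0,0.114],
    [-0.001,0,0.114],
    [-0.001,0,0.114],
  ],
  delta_rot=[
    [0,0,0],
    [0,0,0],
    [0,0,0],
    [0,0,0],
    [0,0,0],
    [0,0,0],
    [0,0,0],
    [0,0,0],
  ],
)

```text
clock: 2.15
eef_pos: [0.4627, 0.1566, 0.0984]
tool_rot: [0.986, 0.169, 0.002, -0.0]
ft_force: [0.2, -1.4, 0.0]
grip_width: 0.0517
```

Call:
jog_arm(
  jaw=[1,1,1,1,1,1,1,1],
  linear=[
    [0,0,0],
    [0,0,0],
    [0,0,0],
    [0,0,0],
    [0,0,0],
    [0,0,0],
    [0,0,0],
    [0,0,0],
  ],
  delta_rot=[
    [0,0,0],
    [0,0,0],
    [0,0,0],
    [0,0,0],
    [0,0,0],
    [0,0,0],
    [0,0,0],
    [0,0,0],
  ],
)

```text
clock: 2.82
eef_pos: [0.4618, 0.1557, 0.0975]
tool_rot: [0.986, 0.168, 0.001, -0.0]
ft_force: [-1.1, 0.5, 5.9]
grip_width: 0.0127
```

```bash
python3 go.py .4622 .1543 .096 101.0
```

```text
t 2.82 pos [0.4618 0.1557 0.0975] al 19.34 F [-1.1  0.5  5.9] w 0.0127
lin [-0.0001  0.0014  0.0015] rot [ 4.000e-02 -8.000e-02 -8.166e+01] q [ 0.32  0.34 -0.28  0.95  0.    1.56]
```

Call:
jog_arm(
  jaw=[1,1,1,1,1,1,1,1],
  linear=[
    [0,0.001,0],
    [0,0.001,0],
    [0,0.001,0],
    [0,0.001,0],
    [0,0.001,0],
    [0,0.001,0],
    [0,0.001,0],
    [0,0.001,0],
  ],
  delta_rot=[
    [0,0,-5],
    [0,0,-11],
    [0,0,-17],
    [0,0,-23],
    [0,0,-29],
    [0,0,-35],
    [0,0,-41],
    [0,0,-47],
  ],
)

```text
clock: 3.48
eef_pos: [0.4612, 0.155, 0.0975]
tool_rot: [0.836, 0.549, 0.0, -0.001]
ft_force: [-4.4, 1.6, 8.1]
grip_width: 0.0125
```

```bash
python3 go.py .4622 .1543 .096 101.0;python3 -c "
from workcell import bot;print(bot.get_obs()['ft_torque'])"
```

```text
t 3.48 pos [0.4612 0.155  0.0975] al 66.66 F [-4.4  1.6  8.1] w 0.0125
lin [-0.0002  0.0012  0.0015] rot [ -0.05  -0.08 -34.34] q [ 0.32  0.34 -0.28  0.95  0.    0.73]
[ 0.09386877  0.95064122 -0.00745903]
```

Call:
jog_arm(
  jaw=[1,1,1,1,1,1,1,1],
  linear=[
    [0,0.001,0],
    [0,0.001,0],
    [0,0.001,0],
    [0,0.001,0],
    [0,0.001,0],
    [0,0.001,0],
    [0,0.001,0],
    [0,0.001,0],
  ],
  delta_rot=[
    [0,0,-6],
    [0,0,-12],
    [0,0,-18],
    [0,0,-24],
    [0,0,-30],
    [0,0,-34],
    [0,0,-37],
    [0,0,-37],
  ],
)

```text
clock: 4.15
eef_pos: [0.4611, 0.1542, 0.0975]
tool_rot: [0.621, 0.784, -0.0, -0.001]
ft_force: [-7.3, 1.0, 10.8]
grip_width: 0.0128
```

```bash
python3 go.py .4622 .1543 .096 101.0;python3 -c "
from workcell import bot;print(bot.get_obs()['ft_torque'])"
```

```text
t 4.15 pos [0.4611 0.1542 0.0975] al 103.21 F [-7.3  1.  10.8] w 0.0128
lin [-0.0002  0.0011  0.0015] rot [-0.13 -0.11  2.21] q [ 0.32  0.34 -0.28  0.95  0.    0.09]
[ 0.10852779  1.511923   -1.58336304]
```

The z moment has risen to 1.6 N m, so the knob is on its stop. I'll back off slightly, open, rise and check.

Call:
jog_arm(
  jaw=[1,1,0,0,0,0,0,0],
  linear=[
    [0,0,0],
    [0,0,0],
    [0,0,0],
    [0,0,0],
    [0,0,0],
    [0,0,0],
    [0,0,0],
    [0,0,0],
  ],
  delta_rot=[
    [0,0,1],
    [0,0,1.5],
    [0,0,1.5],
    [0,0,1.5],
    [0,0,1.5],
    [0,0,1.5],
    [0,0,1.5],
    [0,0,1.5],
  ],
)

```text
clock: 4.82
eef_pos: [0.4628, 0.1542, 0.0962]
tool_rot: [0.63, 0.776, -0.0, -0.0]
ft_force: [-0.2, 0.1, -0.4]
grip_width: 0.0833
```

Call:
jog_arm(
  jaw=[0,0,0,0,0,0,0,0],
  linear=[
    [0,0,0],
    [0,0,-0.02],
    [0,0,-0.05],
    [0,0,-0.08],
    [0,0,-0.11],
    [0,0,-0.13],
    [0,0,-0.13],
    [0,0,-0.13],
  ],
  delta_rot=[
    [0,0,0],
    [0,0,0],
    [0,0,0],
    [0,0,0],
    [0,0,0],
    [0,0,0],
    [0,0,0],
    [0,0,0],
  ],
)

```text
clock: 5.48
eef_pos: [0.4636, 0.1545, 0.2275]
tool_rot: [0.63, 0.776, 0.001, 0.001]
ft_force: [0.5, -0.4, -0.5]
grip_width: 0.0853
```

```bash
python3 - <<'E'
from h import *
from workcell import bot
c=bot.calibration('wrist'); im,d=bot.camera('wrist'); cv2.imwrite('pics/w2.png',im[:,:,::-1])
P=pts(c,d); z=P[:,:,2]
k=(z>0.1)&(z<0.108)&(np.hypot(P[:,:,0]-.4622,P[:,:,1]-.1543)<.03)
q=P[k]; print('bar',len(q),q.mean(0),cv2.minAreaRect(q[:,:2].astype(np.float32)))
c=bot.calibration('top'); im,d=bot.camera('top'); P=pts(c,d); z=P[:,:,2]
cv2.imwrite('pics/t2.png',im[:,:,::-1])
E
python3 go.py .4890 -.1815 .21 112.6
```

```text
bar 725 [0.46140902 0.15377993 0.10361744] ((0.4621715545654297, 0.15414786338806152), (0.040765054523944855, 0.013959723524749279), 11.384529113769531)
t 5.58 pos [0.4621 0.154  0.2253] al 101.86 F [ 0.  -0.5 -0.3] w 0.0854
lin [-0.3339 -0.0426  0.0154] rot [ -0.11   0.   -10.74] q [ 0.32  0.23 -0.07  1.27 -0.    0.11]
```

View pics/w2.png

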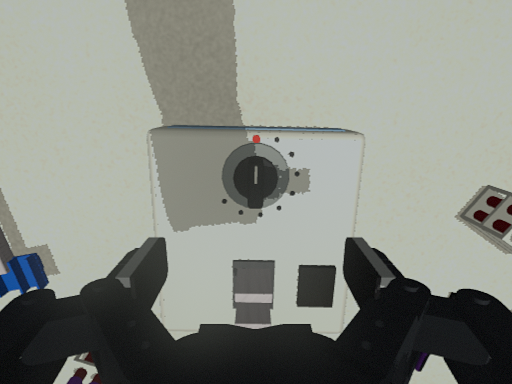

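The pointer line at (256,172) now faces the red dot at (256,139), and the bar lies within about 0.7° of the mixer's x. The knob is off, so I'll move to the rocker.

Call:
jog_arm(
  jaw=[0,0,0,0,0,0,0,0],
  linear=[
    [-0.035,-0.004,0],
    [-0.07,-0.008,0],
    [-0.105,-0.013,0],
    [-0.14,-0.017,0],
    [-0.175,-0.022,0],
    [-0.21,-0.026,0],
    [-0.245,-0.03,0],
    [-0.28,-0.035,0],
  ],
  delta_rot=[
    [0,0,-1],
    [0,0,-3],
    [0,0,-4],
    [0,0,-6],
    [0,0,-7],
    [0,0,-9],
    [0,0,-10],
    [0,0,-10.7],
  ],
)

```text
clock: 6.25
eef_pos: [0.4849, -0.1285, 0.2244]
tool_rot: [0.555, 0.832, -0.001, -0.002]
ft_force: [0.9, -0.5, 1.0]
grip_width: 0.0854
```

```bash
python3 go.py .4900 -.1825 .21 112.6
```

```text
t 6.25 pos [ 0.4849 -0.1285  0.2244] al 112.6 F [ 0.9 -0.5  1. ] w 0.0854
lin [-0.0519 -0.0161  0.0143] rot [-0.15 -0.12  0.  ] q [-0.26  0.26 -0.03  1.28  0.   -0.65]
```

Call:
jog_arm(
  jaw=[0,0,0,0,0,0,0,0],
  linear=[
    [-0.025,-0.008,0.005],
    [-0.052,-0.016,0.014],
    [-0.052,-0.016,0.014],
    [-0.052,-0.016,0.014],
    [-0.052,-0.016,0.014],
    [-0.052,-0.016,0.014],
    [-0.052,-0.016,0.014],
    [-0.052,-0.016,0.014],
  ],
  delta_rot=[
    [0,0,0],
    [0,0,0],
    [0,0,0],
    [0,0,0],
    [0,0,0],
    [0,0,0],
    [0,0,0],
    [0,0,0],
  ],
)

```text
clock: 6.92
eef_pos: [0.4913, -0.1801, 0.2126]
tool_rot: [0.554, 0.832, 0.0, 0.0]
ft_force: [0.3, 1.2, 0.6]
grip_width: 0.0855
```

```bash
python3 - <<'E'
from h import *
from workcell import bot
c=bot.calibration('wrist'); im,d=bot.camera('wrist'); cv2.imwrite('pics/w3.png',im[:,:,::-1])
P=pts(c,d); z=P[:,:,2]; hsv=cv2.cvtColor(im,cv2.COLOR_RGB2HSV)
near=np.hypot(P[:,:,0]-.49,P[:,:,1]+.1825)<.04
Y=(cv2.inRange(hsv,(20,110,80),(35,255,255))>0)&near&(z>.035)
uv=np.argwhere(Y)[:,::-1]; print('band',len(uv),P[Y].mean(0),uv.mean(0),ray(c,uv.mean(0),.042))
b=(z>.036)&(z<.048)&(np.hypot(P[:,:,0]-.5,P[:,:,1]+.178)<.05)&(hsv[:,:,2]>100)
W=P[b][:,:2]; print('bar',len(W),cv2.minAreaRect(W.astype(np.float32)),cv2.fitLine(W.astype(np.float32),cv2.DIST_HUBER,0,.001,.001).ravel())
E
python3 go.py .4900 -.1825 .031 112.6
```

```text
band 87 [ 0.49063371 -0.18273477  0.04243199] [253.         174.93103448] [[ 0.49072303 -0.18270195  0.042     ]]
bar 1624 ((0.5005047917366028, -0.1792183369398117), (0.09975341707468033, 0.017686696723103523), 22.979276657104492) [ 0.92146504  0.38846135  0.49822718 -0.17990388]
t 6.97 pos [ 0.4914 -0.1803  0.2126] al 112.65 F [-0.9  0.1 -0.3] w 0.0855
lin [-0.0015 -0.0022  0.1816] rot [0.02 0.02 0.05] q [-0.35  0.3  -0.    1.26  0.   -0.75]
```

View pics/w3.png

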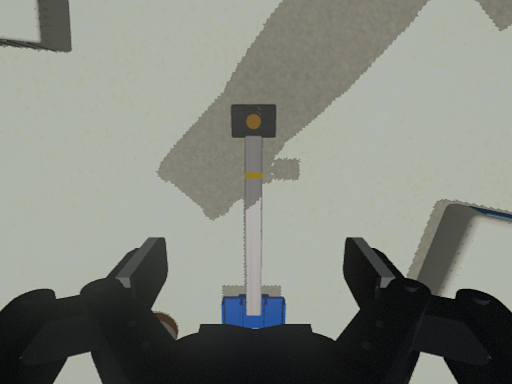

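The band is at pixel (253,175), which is world (0.4907, -0.1827), and both views agree to 1 mm. I'll descend onto it, then close.

Call:
jog_arm(
  jaw=[0,0,0,0,0,0,0,0],
  linear=[
    [-0.002,-0.002,0.03],
    [-0.002,-0.002,0.06],
    [-0.002,-0.002,0.09],
    [-0.002,-0.002,0.12],
    [-0.002,-0.002,0.15],
    [-0.002,-0.002,0.17],
    [-0.002,-0.002,0.181],
    [-0.002,-0.002,0.181],
  ],
  delta_rot=[
    [0,0,0],
    [0,0,0],
    [0,0,0],
    [0,0,0],
    [0,0,0],
    [0,0,0],
    [0,0,0],
    [0,0,0],
  ],
)

```text
clock: 7.63
eef_pos: [0.4879, -0.1824, 0.0286]
tool_rot: [0.555, 0.832, -0.001, -0.003]
ft_force: [-0.4, 0.4, 0.1]
grip_width: 0.0857
```

Call:
jog_arm(
  jaw=[0,0.4,0.7,1,1,1,1,1],
  linear=[
    [0,0,0],
    [0,0,0],
    [0,0,0],
    [0,0,0],
    [0,0,0],
    [0,0,0],
    [0,0,0],
    [0,0,0],
  ],
  delta_rot=[
    [0,0,0],
    [0,0,0],
    [0,0,0],
    [0,0,0],
    [0,0,0],
    [0,0,0],
    [0,0,0],
    [0,0,0],
  ],
)

```text
clock: 8.3
eef_pos: [0.4903, -0.1835, 0.032]
tool_rot: [0.555, 0.832, 0.0, 0.0]
ft_force: [-0.3, 1.9, 5.6]
grip_width: 0.0171
```

Call:
jog_arm(
  jaw=[1,1,1,1,1,1,1,1],
  linear=[
    [0,0,0],
    [0,0,0],
    [0,0,0],
    [0,0,0],
    [0,0,0],
    [0,0,0],
    [0,0,0],
    [0,0,0],
  ],
  delta_rot=[
    [0,0,0],
    [0,0,0],
    [0,0,0],
    [0,0,0],
    [0,0,0],
    [0,0,0],
    [0,0,0],
    [0,0,0],
  ],
)

```text
clock: 8.97
eef_pos: [0.4903, -0.1834, 0.032]
tool_rot: [0.555, 0.832, 0.0, 0.0]
ft_force: [-1.2, 2.0, 6.0]
grip_width: 0.017
```

```bash
python3 go.py .4907 -.1827 .19 112.6
```

```text
t 8.97 pos [ 0.4903 -0.1834  0.032 ] al 112.57 F [-1.2  2.   6. ] w 0.017
lin [ 0.0006  0.0008 -0.158 ] rot [ 0.06 -0.01 -0.03] q [-0.36  0.48 -0.26  0.83  0.   -0.75]
```

Gripped at 17 mm, close to the bar's 18 mm width. Now I'll lift gently.

Call:
jog_arm(
  jaw=[1,1,1,1,1,1,1,1],
  linear=[
    [0,0,-0.005],
    [0,0,-0.013],
    [0,0,-0.023],
    [0,0,-0.034],
    [0,0,-0.044],
    [0,0,-0.052],
    [0,0,-0.057],
    [0,0,-0.058],
  ],
  delta_rot=[
    [0,0,0],
    [0,0,0],
    [0,0,0],
    [0,0,0],
    [0,0,0],
    [0,0,0],
    [0,0,0],
    [0,0,0],
  ],
)

```text
clock: 9.63
eef_pos: [0.4908, -0.1841, 0.0906]
tool_rot: [0.555, 0.832, 0.0, 0.001]
ft_force: [-0.2, 0.7, -7.4]
grip_width: 0.017
```

Call:
jog_arm(
  jaw=[1,1,1,1,1,1,1,1],
  linear=[
    [0,0,0],
    [0,0,0],
    [0,0,-0.005],
    [0,0,-0.02],
    [0,0,-0.045],
    [0,0,-0.07],
    [0,0,-0.09],
    [0,0,-0.1],
  ],
  delta_rot=[
    [0,0,0],
    [0,0,0],
    [0,0,0],
    [0,0,0],
    [0,0,0],
    [0,0,0],
    [0,0,0],
    [0,0,0],
  ],
)

```text
clock: 10.3
eef_pos: [0.4912, -0.1842, 0.1921]
tool_rot: [0.555, 0.832, 0.0, 0.002]
ft_force: [0.8, 0.7, -7.0]
grip_width: 0.0172
```

```bash
cat > lev.py <<'E'
from h import *
from workcell import bot
import sys
t=sys.argv[1]
o=bot.get_obs(); c=bot.calibration('wrist'); im,d=bot.camera('wrist'); cv2.imwrite(f'pics/w{t}.png',im[:,:,::-1])
P=pts(c,d); r=R.from_quat(o['tool_rot']); Q=r.inv().apply((P-o['eef_pos']).reshape(-1,3)).reshape(P.shape)
# rocker top face in tool frame: bar along tool y
for lo,hi in ((-.2,.2),):
    k=(abs(Q[:,:,0])<.012)&(d>0)&(abs(Q[:,:,2])<.03)&(abs(Q[:,:,1])<.3)
    q=Q[k]; print('n',len(q),'y range',q[:,1].min(),q[:,1].max())
    for a in np.arange(-.08,.2,.02):
        s=q[(q[:,1]>a)&(q[:,1]<a+.02)]
        if len(s)>20: print(round(a,2),len(s),'x',s[:,0].mean().round(4),'z(tool) med',np.median(s[:,2]).round(4))
E
python3 lev.py 4; python3 go.py .4907 -.1827 .19 112.6
python3 - <<'E'
from workcell import bot; import cv2
im,d=bot.camera('scene'); cv2.imwrite('pics/s4.png',cv2.resize(im[100:260,140:360,::-1],None,fx=3.5,fy=3.5,interpolation=cv2.INTER_CUBIC))
E
```

```text
n 12010 y range -0.06875289082683628 0.03134504780565975
-0.08 1511 x -0.0 z(tool) med -0.01
-0.06 3110 x -0.0 z(tool) med -0.0106
-0.04 2074 x -0.0002 z(tool) med -0.0099
-0.02 2696 x -0.0 z(tool) med -0.0102
0.0 1899 x -0.0002 z(tool) med -0.0102
0.02 720 x -0.0003 z(tool) med -0.0099
t 10.35 pos [ 0.4919 -0.1844  0.1931] al 112.56 F [ 1.2 -0.7 -6.1] w 0.017
lin [ 0.0021 -0.0004  0.0031] rot [ 0.25  0.24 -0.04] q [-0.36  0.32 -0.04  1.21 -0.   -0.75]
```

View pics/w4.png

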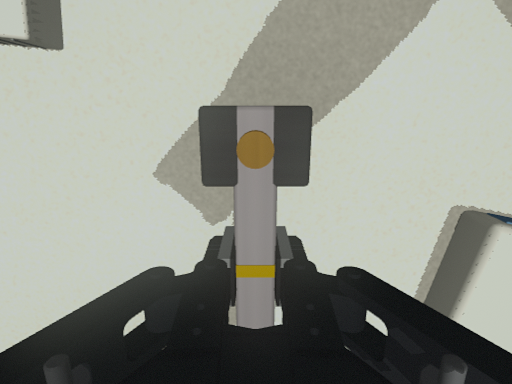

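View pics/s4.png

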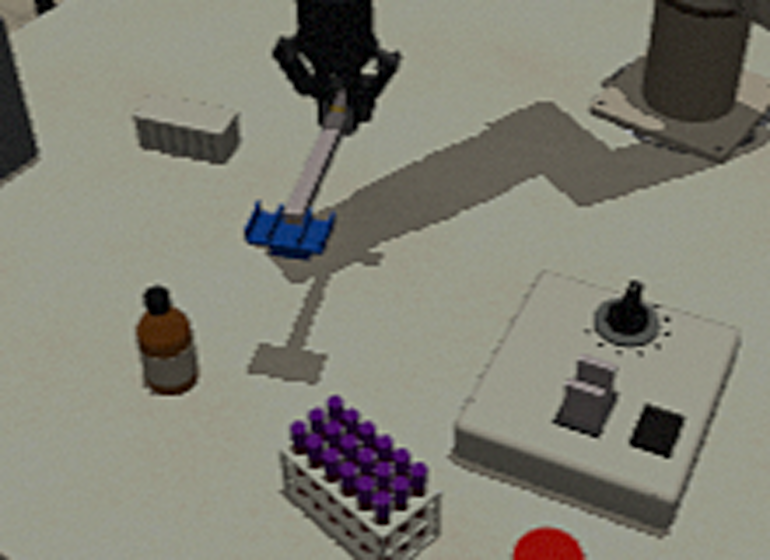

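The rocker is level: its top face stays at a constant tool z from the counterweight through the grip. The band sits at the grasp, and the counterweight's end is 69 mm from it (70 mm expected). Next comes the turn of about +102° about tool z, with the transfer.

```bash
python3 go.py .5853 .1769 .2 10.7
```

```text
t 10.4 pos [ 0.4913 -0.1842  0.1912] al 112.55 F [ 0.3 -0.2 -7.3] w 0.0169
lin [ 0.2975  0.2253 -0.009 ] rot [ 2.8000e-01 -4.0000e-02  1.0185e+02] q [-0.36  0.32 -0.04  1.21  0.   -0.75]
```

Call:
jog_arm(
  jaw=[1,1,1,1,1,1,1,1],
  linear=[
    [0.003,0.002,-0.001],
    [0.012,0.009,-0.003],
    [0.025,0.018,-0.005],
    [0.039,0.029,-0.007],
    [0.053,0.04,-0.009],
    [0.067,0.051,-0.009],
    [0.081,0.062,-0.009],
    [0.095,0.073,-0.009],
  ],
  delta_rot=[
    [0,0,1],
    [0,0,4],
    [0,0,9],
    [0,0,14],
    [0,0,19],
    [0,0,24],
    [0,0,29],
    [0,0,34],
  ],
)

```text
clock: 11.07
eef_pos: [0.5197, -0.0667, 0.1958]
tool_rot: [0.776, 0.631, -0.002, -0.002]
ft_force: [0.4, -0.4, -8.2]
grip_width: 0.0171
```

```bash
python3 go.py .5853 .1769 .2 10.7
```

```text
t 11.07 pos [ 0.5197 -0.0667  0.1958] al 78.27 F [ 0.4 -0.4 -8.2] w 0.0171
lin [ 0.2519  0.0146 -0.0043] rot [-0.24  0.17 67.57] q [-0.13  0.32 -0.03  1.23  0.    0.08]
```

Call:
jog_arm(
  jaw=[1,1,1,1,1,1,1,1],
  linear=[
    [0.018,0.001,0],
    [0.036,0.002,0],
    [0.054,0.003,0],
    [0.072,0.004,0],
    [0.09,0.005,0],
    [0.108,0.006,0],
    [0.126,0.007,0],
    [0.14,0.008,0],
  ],
  delta_rot=[
    [0,0,5],
    [0,0,10],
    [0,0,15],
    [0,0,20],
    [0,0,25],
    [0,0,30],
    [0,0,35],
    [0,0,39],
  ],
)

```text
clock: 11.73
eef_pos: [0.5554, 0.0692, 0.1956]
tool_rot: [0.942, 0.337, -0.002, -0.001]
ft_force: [0.4, -0.5, -8.2]
grip_width: 0.0165
```

```bash
python3 go.py .5853 .1769 .2 10.7
```

```text
t 11.73 pos [0.5554 0.0692 0.1956] al 39.34 F [ 0.4 -0.5 -8.2] w 0.0165
lin [ 0.0914 -0.0643 -0.0046] rot [-0.13  0.25 28.64] q [0.12 0.39 0.07 1.26 0.   1.01]
```

Call:
jog_arm(
  jaw=[1,1,1,1,1,1,1,1],
  linear=[
    [0.014,-0.01,0],
    [0.028,-0.02,0],
    [0.042,-0.03,0],
    [0.056,-0.04,0],
    [0.07,-0.049,0],
    [0.081,-0.057,0],
    [0.088,-0.062,0],
    [0.091,-0.064,0],
  ],
  delta_rot=[
    [0,0,5],
    [0,0,10],
    [0,0,15],
    [0,0,19],
    [0,0,23],
    [0,0,26],
    [0,0,28],
    [0,0,28.6],
  ],
)

```text
clock: 12.4
eef_pos: [0.5848, 0.1764, 0.1952]
tool_rot: [0.995, 0.096, -0.002, 0.0]
ft_force: [-0.1, -1.0, -8.0]
grip_width: 0.0168
```

```bash
python3 go.py .5853 .1769 .16 10.7
```

```text
t 12.4 pos [0.5848 0.1764 0.1952] al 10.97 F [-0.1 -1.  -8. ] w 0.0168
lin [ 0.0007 -0.0004  0.0352] rot [-0.02  0.29  0.27] q [0.29 0.49 0.23 1.32 0.   1.67]
```

Call:
jog_arm(
  jaw=[1,1,1,1,1,1,1,1],
  linear=[
    [0,0,0.005],
    [0.001,0,0.012],
    [0.001,0,0.02],
    [0.001,0,0.027],
    [0.001,0,0.032],
    [0.001,0,0.035],
    [0.001,0,0.035],
    [0.001,0,0.035],
  ],
  delta_rot=[
    [0,0,0],
    [0,0,0],
    [0,0,0],
    [0,0,0],
    [0,0,0],
    [0,0,0],
    [0,0,0],
    [0,0,0],
  ],
)

```text
clock: 13.07
eef_pos: [0.587, 0.1749, 0.1632]
tool_rot: [0.995, 0.095, -0.0, 0.0]
ft_force: [0.3, -0.2, -7.5]
grip_width: 0.017
```

Call:
jog_arm(
  jaw=[1,1,1,1,1,1,1,1],
  linear=[
    [0,0,0],
    [0,0,0],
    [0,0,0],
    [0,0,0],
    [0,0,0],
    [0,0,0],
    [0,0,0],
    [0,0,0],
  ],
  delta_rot=[
    [0,0,0],
    [0,0,0],
    [0,0,0],
    [0,0,0],
    [0,0,0],
    [0,0,0],
    [0,0,0],
    [0,0,0],
  ],
)

```text
clock: 13.73
eef_pos: [0.5871, 0.1751, 0.1633]
tool_rot: [0.995, 0.096, -0.0, -0.0]
ft_force: [-0.0, 0.0, -7.6]
grip_width: 0.0167
```

```bash
python3 go.py .5853 .1769 .16 10.7; python3 lev.py 5
python3 - <<'E'
from h import *
from workcell import bot
c=bot.calibration('top'); im,d=bot.camera('top'); cv2.imwrite('pics/t5.png',cv2.resize(im[130:270,90:290,::-1],None,fx=4,fy=4,interpolation=cv2.INTER_CUBIC))
hsv=cv2.cvtColor(im,cv2.COLOR_RGB2HSV); P=pts(c,d); z=P[:,:,2]
B=(cv2.inRange(hsv,(100,90,40),(130,255,255))>0)&(z>.12)&(z<.2); q=P[B]; print('tray',len(q),q.mean(0))
k=(z>.09)&(z<.115)&(np.hypot(P[:,:,0]-.4622,P[:,:,1]-.1543)<.03); print('knob',k.sum(),cv2.minAreaRect(P[k][:,:2].astype(np.float32)))
c=bot.calibration('scene'); im,d=bot.camera('scene'); cv2.imwrite('pics/s5.png',cv2.resize(im[130:300,180:440,::-1],None,fx=3,fy=3,interpolation=cv2.INTER_CUBIC))
hsv=cv2.cvtColor(im,cv2.COLOR_RGB2HSV); P=pts(c,d)
wb=P[(hsv[:,:,1]<70)&(hsv[:,:,2]>90)&(P[:,:,2]>.145)&(P[:,:,2]<.2)&(abs(P[:,:,0]-.6)<.05)&(P[:,:,1]<.15)&(P[:,:,1]>-.03)]
print('bar',len(wb)); 
if len(wb)>10:
  v=cv2.fitLine(wb.astype(np.float32),cv2.DIST_HUBER,0,.001,.001).ravel(); print(v,np.degrees(np.arctan2(v[1],v[0])))
E
```

```text
t 13.73 pos [0.5871 0.1751 0.1633] al 10.96 F [-0.   0.  -7.6] w 0.0167
lin [-0.0014 -0.0021  0.0033] rot [-0.    0.    0.26] q [0.29 0.51 0.18 1.24 0.   1.67]
n 11991 y range -0.0688257378572027 0.03133469317747348
-0.08 1531 x 0.0001 z(tool) med -0.0099
-0.06 3091 x -0.0 z(tool) med -0.0105
-0.04 2065 x -0.0001 z(tool) med -0.0099
-0.02 2692 x -0.0 z(tool) med -0.0101
0.0 1896 x -0.0001 z(tool) med -0.0102
0.02 716 x -0.0001 z(tool) med -0.0098
tray 280 [ 0.62188141 -0.00217952  0.1610005 ]
knob 0 ((0.0, 0.0), (0.0, 0.0), 0.0)
bar 123
[-0.2055855   0.9786152  -0.00684073  0.61160207  0.06109891  0.17364208] 101.86405
```

View pics/t5.png

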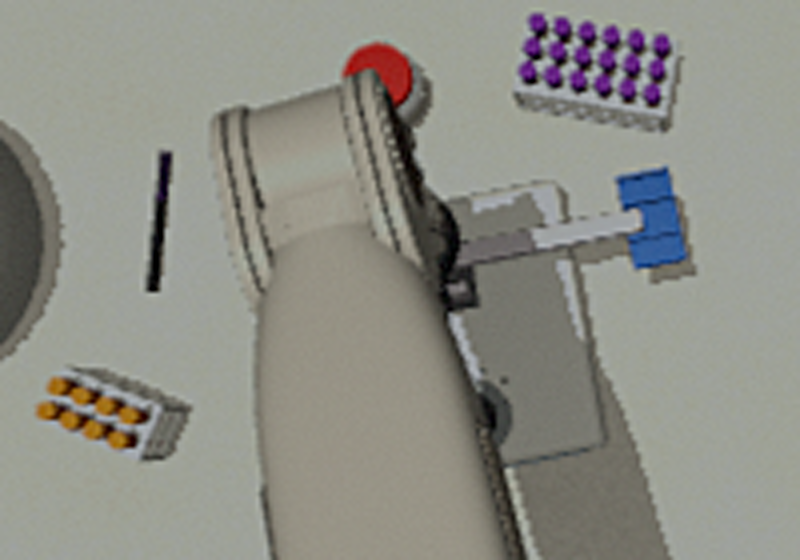

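View pics/s5.png

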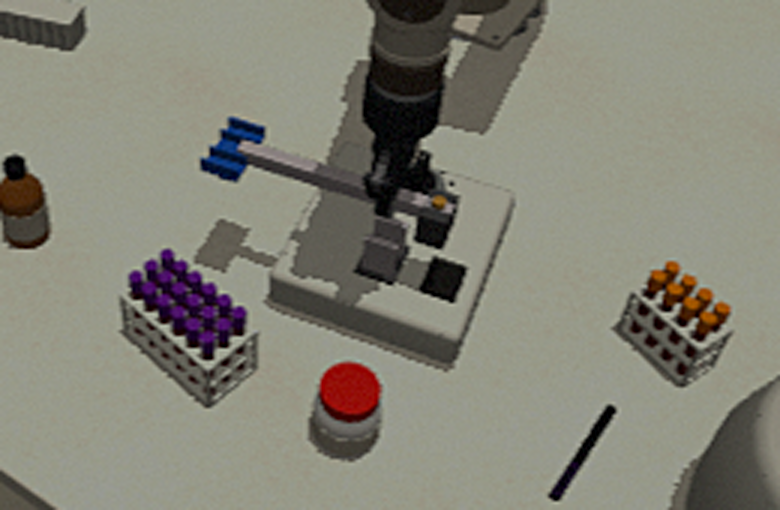

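View pics/w5.png

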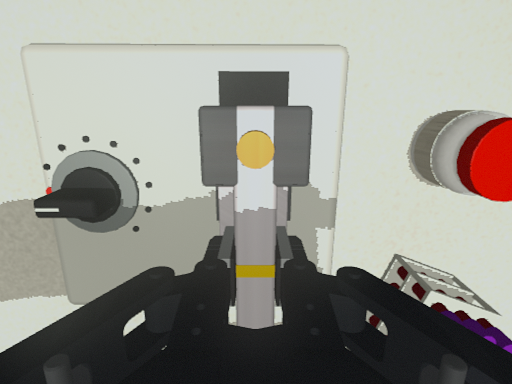

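The views show the bar level over the fork. The counterweight is on the black pad's side, in line with the pad at (254,88) in the wrist view. The knob pointer is at the red dot at (48,190), and nothing else appears disturbed. Handing in.

```bash
python3 -c "
from workcell import bot
o=bot.get_obs();print(o['clock'],o['eef_pos'],abs(o['joint_vel']).max());print(bot.job_done())"
```

```text
13.8833 [0.58706881 0.1751162  0.16329481] 0.0010241516831783906
the job is handed in; nothing more can be done
None
```

I turned the speed knob anticlockwise onto its stop, then picked up the rocker arm by the yellow band. I handed the job in while holding it over the fork, at about 14 s of the 72 s allowed.

- **Knob:** the moment rose to about 1.6 N m at the stop. After release, the wrist picture put the bar at 11.4° against the mixer's 10.7°, about 0.01 rad from off. In the last wrist picture the pointer still faced the red dot. My last attempt to measure its angle, from the top camera, found nothing because the arm hid the knob.
- **Position:** the band is held about 2.5 mm sideways of the fork's middle. The balance point is about 55 mm above the fork's top.
- **Alignment:** the tool puts the bar 0.3° off the slot, while a rougher fit in the scene camera gave 1.2°. Both are well within the 8° limit. The counterweight is on the buffer pad's side.
- **Level:** the top face was flat in the tool frame to within about 0.7 mm over 100 mm. The scene camera's line fit gave 0.007 rad.
- **Grip and contact:** the fingers stood at 17 mm on the 18 mm bar. The force stayed at 7.6 N, and the arm was still.
- **Bystanders:** none looked disturbed in the last pictures. I did not measure their positions again.

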